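# Skewer the clean filter rings and hang them to dry

## Robot

A 6-joint arm with a two-finger parallel gripper is mounted at the origin on the work surface. World frame = base frame: x ahead of the robot, y to its left, z up, the work surface at z = 0. Lengths are in m, angles in rad, forces in N, time in s.
With the tool pointing down it reaches from about 0.35 to 1 m from the base axis. Payload 7.1 kg.
Tool frame: the origin (TCP) lies between the finger pads; the fingertips stand 22 mm ahead of it and the grasp point (between the pads) lies 3 mm ahead of it; z points along the fingers, y is the line along which they close (so a half turn about z gives the same grasp; the last joint's range is limited). The gripper opens to 85 mm and grips with 20 to 120 N. Pads are 22 mm wide; open, the fingers measure 114 mm over their backs; the gripper's body (76 mm by 85 mm) begins 54 mm behind the grasp point. The pads swing forward as they close: fully open they stand 13 mm farther back than shut.
Start: joints at [1.138, 0.423, 1.63, -0, 1.089, -0.019], TCP at [0.251, 0.572, 0.253] pointing down, gripper open.
Joint ranges: [-3, 3], [-0.9, 2.11], [0.09, 2.58], [-1.31, 4.45], [0.11, 2.69], [-2.54, 2.54]. Speed limits (rad/s): [2.39, 2.39, 3.01, 3.14, 3.14, 3.14].

## Interface

Orientations are given as a rotation vector (axis times angle).
In Python, from rig import manip gives the robot as it stands. The module is installed in compiled form; this text tells all that it offers. Calls block until the motion is done:
- manip.move_to(position, orientation): joint-space move of the TCP to a pose.
- manip.servo_line(position, orientation=None, rate=0.15): straight line of the TCP; orientation=None keeps the orientation; rate is the mean speed in m/s.
- manip.set_joints(angles): joint-space move.
- manip.command_gripper(opening, f_grip=None): finger opening in m; f_grip is the grip in N (None keeps the last); returns when the fingers have stopped.
- manip.hold(seconds).
- manip.solve_ik(position, orientation): joint angles nearest the present ones, or None.
- manip.camera(name): name is "scene" or "top" or "wrist"; returns a dict with "image" (384x512x3 uint8, red, green, blue), "fx", "fy", "cx", "cy" (pixels), "cam_to_world" (4x4, takes a point from camera to world coordinates); the wrist camera has in their place "mount" (4x4, takes a point from camera to tool coordinates, whose origin is the TCP and whose axes are the flange's). Camera axes: x right, y down, z forward; pixel columns grow to the right and rows downward; lengths in m; the calibration is good to about 2 mm. The wrist camera is an equidistant fisheye: a pixel r from the principal point sees the ray r / f radians off the axis. A picture is of the moment at which its call begins: read the wrist's pose just before it. There is no depth.
A pose or a line that the arm cannot do raises manip.IKError and nothing moves.
- manip.sign_off(): hands the job in; it is judged then, once.
Readings, each from a call of its own:
- manip.get_time(): time.
- manip.get_joint_positions(): joint angles.
- manip.get_joint_vel(): joint speeds.
- manip.get_tau(): joint torques, N m.
- manip.get_position(): TCP position.
- manip.get_ee_rot(): TCP orientation.
- manip.get_contact_force(): force on the tool from outside, world axes, zero at the start.
- manip.get_torque(): the same for the moment, N m.
- manip.get_width(): finger opening in m.
- manip.get_grip_force(): force on a finger pad.
Only numpy, scipy, OpenCV 4.12 (cv2) and the standard library are available. Lean on these libraries where they do the work, as an engineer would, in place of code of your own. Each camera call takes 0.05 s, during which the arm holds its last target. There are 200 camera calls.

## Task

Beside the microscopes, two open filter rings have been rinsed and stand on edge in a slotted black rack; the equal rack next to it holds solid discs with a ball-topped tab, which cannot be threaded. Take the wooden-handled skewer off its drying stand, push its rod level through both open rings and lift them off the rack together. Lay the skewer back across both forks of the stand, handle outside as before, so that both rings hang on the rod between the two forks, let no ring fall, and let go.

Things in the scene. Friction and masses are not known exactly. Their poses are not given: they have to be found in the camera images.
- skewer_grip (a point): Skewer, 50 g: wooden handle 70 mm long (x), 16 wide (y), 26 high (z), and a straight steel rod 8 mm thick pointing to +x. The point is the handle's centre, gripped from above across the 16 mm. The rod's axis is parallel to x, 5 mm above the point; it leaves the handle at x = 35 mm, tip at 165 mm. It starts level on the stand's forks, the handle overhanging freely.
- ring_a_mid (a point): Open aluminium ring, 54 mm outer diameter, 34 mm hole, 8 mm thick, 30 g, on edge in a fixed black slotted rack. The point is the hole's centre, x the hole's axis (level). Rack: centred between ring_a and ring_b, 72 mm long along x, 78 wide, 44 high; a lengthwise channel 33 mm wide, 20 mm above the table, lets a level rod through both holes.
- ring_b_mid (a point): Second open ring, like ring_a and on the same axis, in the next slot of that rack, 30 mm on from ring_a towards +x. This x axis points within 30 degrees of the way the skewer's rod points at the start.
- stand_mid (a point): Fixed drying stand: black base 112 x 70 x 10 mm, two steel U-shaped forks at x = -48 and +48 mm (each 8 mm thick in x), flat fork floors 75 mm above the table, 32 mm wide between prongs rising 25 mm more. The point is midway between the forks at floor height; z up, x the way the rod points. The skewer rests with its handle centre at x of about -97 mm, level with the point.
There are look-alikes about, which are no part of the job. What is shaped like the part that bears ring_a_mid but pink or purple is not meant.

How it is judged:
On the way:
1. both rings, threaded on the rod, are lifted clear of the rack together (height (world z) of each of ring_a_mid, ring_b_mid above 0.075 m and x of ring_a_mid in the frame of skewer_grip between 0.03 and 0.165 m and x of ring_b_mid in the frame of skewer_grip between 0.03 and 0.165 m), for 0.2 s.
At the end, for the whole second after the job is handed in: Skewer released, at rest across both forks: handle centre 83-116 mm from stand_mid on the handle's side, within 12 mm of its height, rod within 15 degrees of the stand's axis; both ring centres within 46 mm of stand_mid along the stand, 22 mm below to 4 mm above the fork floors; no ring dropped (x of skewer_grip in the frame of stand_mid between -0.116 and -0.083 m and z of skewer_grip in the frame of stand_mid between -0.012 and 0.012 m and angle between the x axis of skewer_grip and the x axis of stand_mid, either way round below 0.26 rad and x of ring_a_mid in the frame of stand_mid between -0.046 and 0.046 m and x of ring_b_mid in the frame of stand_mid between -0.046 and 0.046 m and z of ring_a_mid in the frame of stand_mid between -0.022 and 0.004 m and z of ring_b_mid in the frame of stand_mid between -0.022 and 0.004 m and linear speed of skewer below 0.05 m/s); the robot touches nothing.
It fails at once if a ring falls to the table (height (world z) of any of ring_a_mid, ring_b_mid below 0.035 m).
It also fails if it takes over 51 s, if anything falls off the work surface, if the arm or the gripper's body presses on something with over 40 N, if the wrist force passes 120 N, or if a joint passes its speed limit or range.

## Working session

There is one attempt and no reset: what is moved stays moved. The work goes in short steps, each a Python script; the robot and the scene stay as the last script left them, time stands still between calls to the robot, and variables do not carry over. Pictures are saved under pics/ and viewed, at most 11 in all, crops included, and the job is handed in when it is done.

```bash
mkdir -p pics; python3 - <<'E'
from rig import manip
import cv2,numpy as np,pickle
d={}
for n in ["scene","top","wrist"]:
    c=manip.camera(n); d[n]=c
    cv2.imwrite(f"pics/{n}0.png",c["image"][:,:,::-1])
    print(n,c["fx"],c["fy"],c["cx"],c["cy"]);print(np.round(c.get("cam_to_world",c.get("mount")),4).tolist())
pickle.dump(d,open("d0.pkl","wb"))
print(manip.get_time(),manip.get_position(),manip.get_ee_rot())
a=cv2.resize(cv2.imread("pics/scene0.png"),(800,600),interpolation=cv2.INTER_CUBIC);cv2.imwrite("pics/scene1.png",a)
a=cv2.resize(cv2.imread("pics/top0.png"),(800,600),interpolation=cv2.INTER_CUBIC);cv2.imwrite("pics/top1.png",a)
E
```

```text
scene 479.44555071981137 479.44555071981137 252.4011269502 197.19991491613416
[[-0.5031, 0.4967, -0.7072, 1.4107], [0.864, 0.271, -0.4244, 0.4363], [-0.0192, -0.8245, -0.5655, 0.6811], [0.0, 0.0, 0.0, 1.0]]
top 416.3775060675877 416.3775060675877 247.3677188532533 188.95234860025167
[[0.02, -0.9956, 0.0916, 0.5762], [-0.9997, -0.0188, 0.0146, -0.019], [-0.0128, -0.0918, -0.9957, 1.0082], [0.0, 0.0, 0.0, 1.0]]
wrist 297.3186396354542 297.3186396354542 257.1885080944767 189.43549298455684
[[-0.0, -0.9446, -0.3281, 0.084], [1.0, 0.0001, -0.0004, -0.0006], [0.0005, -0.3281, 0.9446, -0.1211], [0.0, 0.0, 0.0, 1.0]]
0.15 [0.2510975  0.57188133 0.25268752] [-6.45326903e-01 -3.07427354e+00  1.90635970e-03]
```

View pics/scene1.png

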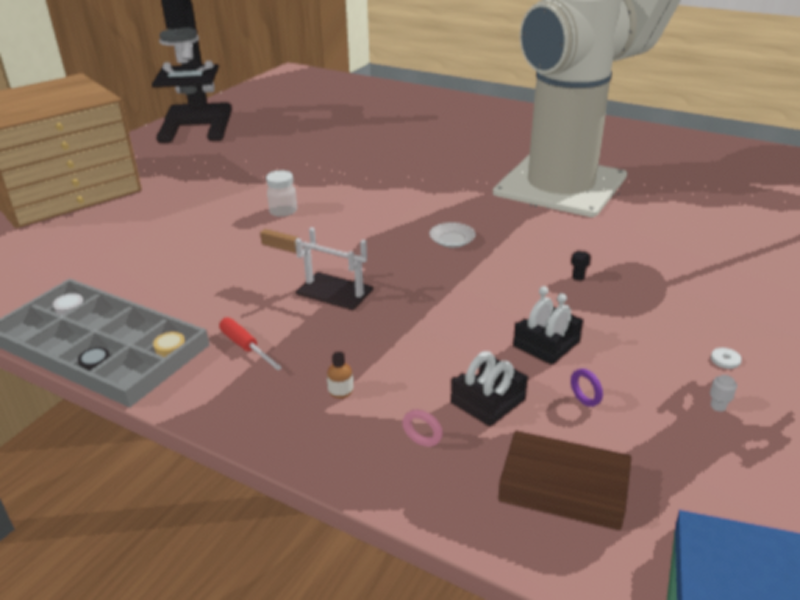

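View pics/top1.png

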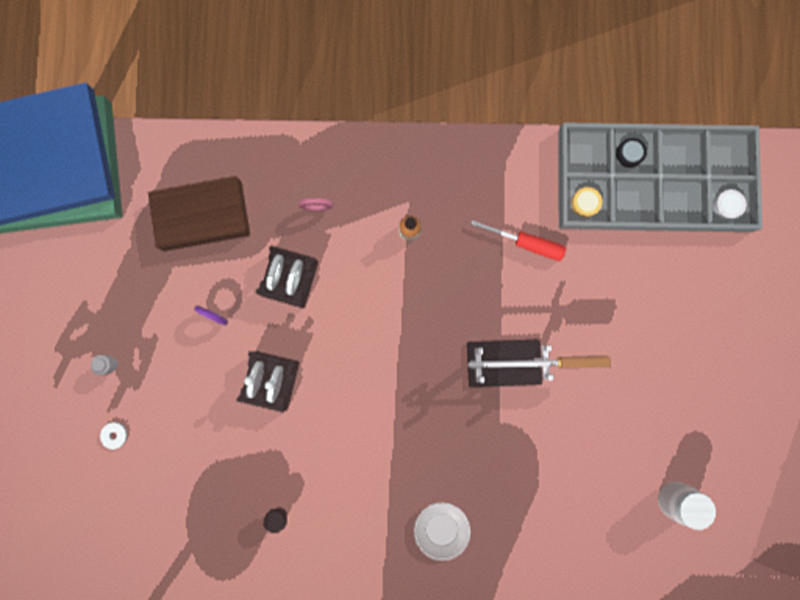

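Candidates (800×600 views): the open-ring rack is at scene (489,385) / top (287,277). The ball-tab disc rack is at scene (548,330) / top (268,381). The pink ring at scene (422,428) and the purple ring at (587,387) are decoys. The skewer on its stand is at scene (330,250) / top (540,362), and the red screwdriver is a look-alike. I choose the rack with the holes visible and check it in close crops.

```bash
python3 - <<'E'
import cv2,numpy as np
def crop(f,x0,y0,w,h,s):
    a=cv2.imread(f)[y0:y0+h,x0:x0+w]; return cv2.resize(a,None,fx=s,fy=s,interpolation=cv2.INTER_CUBIC)
# rack: top crop 150..220 x 145..? ; scene crop
t=crop("pics/top0.png",155,150,50,50,8); s=crop("pics/scene0.png",283,215,62,62,400/62)[:400,:400]
cv2.imwrite("pics/rack.png",np.hstack([t,s]))
t=crop("pics/top0.png",290,205,110,55,7); 
s=crop("pics/scene0.png",160,140,85,60,4.7)
cv2.imwrite("pics/stand.png",t); cv2.imwrite("pics/stand_s.png",s)
a=np.zeros((600,800,3),np.uint8); t=crop("pics/top0.png",290,210,110,42,7); s=crop("pics/scene0.png",160,140,85,60,5)
a[:294,:770]=t; a[300:600,:425]=s; cv2.imwrite("pics/stand.png",a)
E
```

```text
(no output)
```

View pics/rack.png

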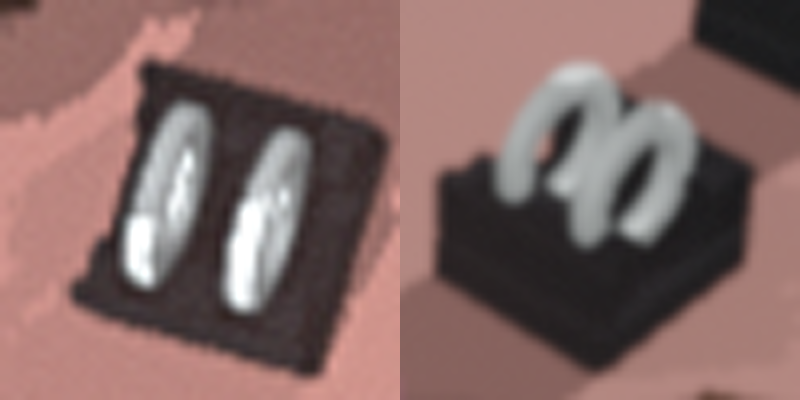

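View pics/stand.png

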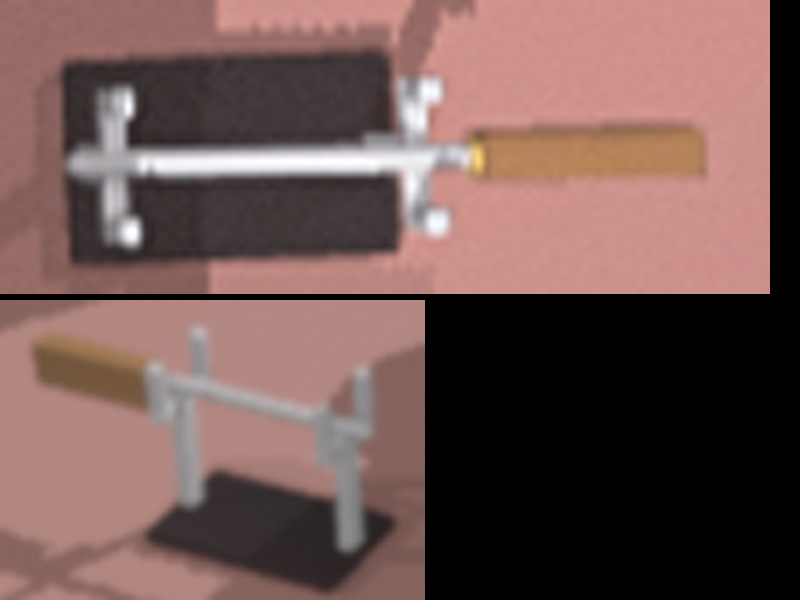

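The crops confirm the choice: both discs in the rack have visible holes (scene crop about (560,160) and (640,210)) and no ball tabs. In the stand crop (7×), the fork prong tops are at (122,103), (131,231), (430,90) and (437,220), and the handle spans (484..704, 128..178). Next I compute the poses, with a silhouette fit for the rack.

```bash
cat > h.py <<'E'
import numpy as np,cv2,pickle
from scipy.optimize import minimize
d=pickle.load(open("d0.pkl","rb"))
def proj(c,P):
    T=np.linalg.inv(c["cam_to_world"]); p=np.atleast_2d(P)@T[:3,:3].T+T[:3,3]
    return np.c_[c["fx"]*p[:,0]/p[:,2]+c["cx"],c["fy"]*p[:,1]/p[:,2]+c["cy"]]
def unproj(c,uv,z):
    uv=np.atleast_2d(uv).astype(float); r=np.c_[(uv[:,0]-c["cx"])/c["fx"],(uv[:,1]-c["cy"])/c["fy"],np.ones(len(uv))]
    T=np.array(c["cam_to_world"]); w=r@T[:3,:3].T; return T[:3,3]+w*((z-T[2,3])/w[:,2])[:,None]
E
python3 - <<'E'
from h import *
t=d["top"];s=d["scene"]
f=lambda p:(np.array(p)+.5)/7-.5+[290,210]
pr=unproj(t,f([(122,103),(131,231),(430,90),(437,220)]),.100)
F=(pr[0]+pr[1])/2;B=(pr[2]+pr[3])/2
print("prongs",np.round(pr,4).tolist(),"fork dist",np.linalg.norm(F-B),"prong gap",np.linalg.norm(pr[0]-pr[1]),np.linalg.norm(pr[2]-pr[3]))
print("stand mid",(F+B)/2,"yaw",np.degrees(np.arctan2(*(F-B)[[1,0]])))
hd=unproj(t,f([(484,153),(704,150)]),.087);print("handle",hd,np.linalg.norm(hd[0]-hd[1]),"mid",hd.mean(0))
print("rod tip/yaw",unproj(t,f([(68,164),(470,158)]),.08))
print("scene check prongs",((proj(s,pr)-[160,140])*5+[0,300]).round(0).tolist())
S=4
def silh(c,p,box):
    x,y,yaw,zc=p; R=np.array([[np.cos(yaw),-np.sin(yaw),0],[np.sin(yaw),np.cos(yaw),0],[0,0,1]])
    bx=np.array([[a*.036,b*.039,z] for a in(-1,1) for b in(-1,1) for z in(0,.044)])
    x0,y0,w,h=box; m=np.zeros((h*S,w*S),np.uint8)
    th=np.linspace(0,2*np.pi,40)
    sets=[bx]+[np.array([[xr+e,.027*np.cos(q),zc+.027*np.sin(q)] for e in(-.004,.004) for q in th]) for xr in(-.015,.015)]
    for k,g in enumerate(sets):
        uv=((proj(c,g@R.T+[x,y,0])-[x0,y0]+.5)*S).astype(np.float32)
        cv2.fillConvexPoly(m,cv2.convexHull(np.round(uv*16).astype(np.int32)),1,shift=4)
    return m
ob={}
for n,box in (("top",(155,148,52,54)),("scene",(283,217,60,56))):
    c=d[n];x0,y0,w,h=box;im=cv2.resize(c["image"][y0:y0+h,x0:x0+w],None,fx=S,fy=S,interpolation=cv2.INTER_CUBIC).astype(int)
    m=((im[...,0]-im[...,2])<(.12*im[...,0]+6)).astype(np.uint8)
    k,l,st,_=cv2.connectedComponentsWithStats(m); i=l[h*S//2,w*S//2]; i=1+np.argmax(st[1:,4]); m=(l==i).astype(np.uint8)
    ct,_=cv2.findContours(m,0,1); cv2.drawContours(m,ct,-1,1,-1); ob[n]=(c,box,m,im)
def cost(p,names): 
    r=0
    for n in names:
        c,b,m,_=ob[n]; q=silh(c,p,b); r+=1-(m&q).sum()/(m|q).sum()
    return r
for names in (["top"],["scene"],["top","scene"]):
    best=None
    for x in(.65,.68,.71):
      for yaw in(1.1,1.3):
        for y in (.28,.31):
          r=minimize(cost,[x,y,yaw,.047],args=(names,),method="Nelder-Mead",options=dict(initial_simplex=np.array([x,y,yaw,.047])+np.vstack([np.zeros(4),np.diag([.02,.02,.15,.008])]),xatol=1e-4,fatol=1e-5))
          if best is None or r.fun<best.fun: best=r
    print(names,np.round(best.x,4),np.degrees(best.x[2]),best.fun)
v=[]
for n in ob:
    c,b,m,im=ob[n];o=im.clip(0,255).astype(np.uint8)[:,:,::-1].copy()
    for mm,col in((m,(0,255,0)),(silh(c,best.x,b),(0,0,255))):
        ct,_=cv2.findContours(mm,1,1);cv2.drawContours(o,ct,-1,col,1)
    v.append(cv2.resize(o,(400,400)))
cv2.imwrite("pics/fit.png",np.hstack(v))
E
```

```text
prongs [[0.5852, -0.1367, 0.1], [0.5459, -0.1397, 0.1], [0.5912, -0.2318, 0.1], [0.5512, -0.2339, 0.1]] fork dist 0.09482538696154975 prong gap 0.0394371021248222 0.03998391253254371
stand mid [ 0.5683838  -0.18551576  0.1       ] yaw 93.38666910614143
handle [[ 0.57201229 -0.25168462  0.087     ]
 [ 0.57432968 -0.32033471  0.087     ]] 0.06868919000946357 mid [ 0.57317099 -0.28600967  0.087     ]
rod tip/yaw [[ 0.565878   -0.12234295  0.08      ]
 [ 0.57032028 -0.24904061  0.08      ]]
scene check prongs [[320.0, 407.0], [358.0, 370.0], [153.0, 367.0], [196.0, 332.0]]
['top'] [0.65  0.28  1.1   0.047] 63.02535746439056 1.0
['scene'] [0.65  0.28  1.1   0.047] 63.02535746439056 1.0
['top', 'scene'] [0.65  0.28  1.1   0.047] 63.02535746439056 2.0
```

View pics/fit.png

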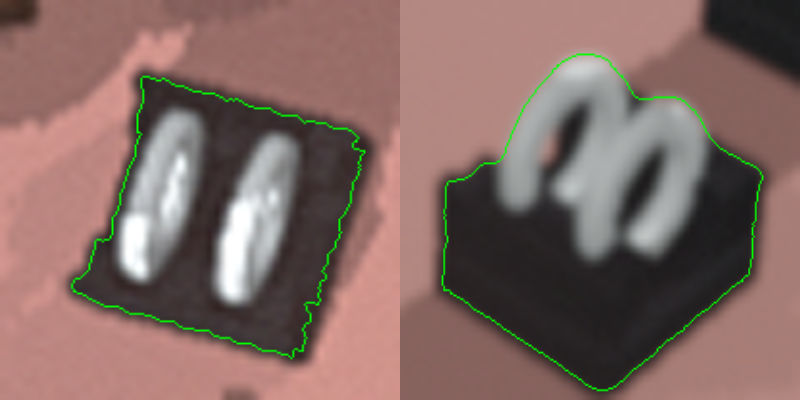

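```bash
cat > fit.py <<'E'
from h import *
S=4
def silh(c,p,box):
    x,y,yaw,zc=p; R=np.array([[np.cos(yaw),-np.sin(yaw),0],[np.sin(yaw),np.cos(yaw),0],[0,0,1]])
    bx=np.array([[a*.036,b*.039,z] for a in(-1,1) for b in(-1,1) for z in(0,.044)])
    x0,y0,w,h=box; m=np.zeros((h*S,w*S),np.uint8); th=np.linspace(0,2*np.pi,40)
    sets=[bx]+[np.array([[xr+e,.027*np.cos(q),zc+.027*np.sin(q)] for e in(-.004,.004) for q in th]) for xr in(-.015,.015)]
    for g in sets:
        uv=(proj(c,g@R.T+[x,y,0])-[x0,y0]+.5)*S
        cv2.fillConvexPoly(m,cv2.convexHull(np.round(uv*16).astype(np.int32)),1,shift=4)
    return m
ob={}
for n,box in (("top",(155,148,52,54)),("scene",(283,217,60,56))):
    c=d[n];x0,y0,w,h=box;im=cv2.resize(c["image"][y0:y0+h,x0:x0+w],None,fx=S,fy=S,interpolation=cv2.INTER_CUBIC).astype(int)
    m=((im[...,0]-im[...,2])<(.12*im[...,0]+6)).astype(np.uint8)
    k,l,st,_=cv2.connectedComponentsWithStats(m); i=1+np.argmax(st[1:,4]); m=(l==i).astype(np.uint8)
    ct,_=cv2.findContours(m,0,1); cv2.drawContours(m,ct,-1,1,-1); ob[n]=(c,box,m,im)
def cost(p,names): 
    r=0
    for n in names:
        c,b,m,_=ob[n]; q=silh(c,p,b); r+=1-(m&q).sum()/(m|q).sum()
    return r
x,y=unproj(d["top"],[[183,177]],.03)[0,:2]; print(x,y)
for names in (["top"],["scene"],["top","scene"]):
    best=None
    for yaw in(1.1,1.35):
          r=minimize(cost,[x,y,yaw,.047],args=(names,),method="Nelder-Mead",options=dict(initial_simplex=np.array([x,y,yaw,.047])+np.vstack([np.zeros(4),np.diag([.02,.02,.15,.008])]),xatol=1e-4,fatol=1e-5))
          if best is None or r.fun<best.fun: best=r
    print(names,np.round(best.x,4),np.degrees(best.x[2]),best.fun)
v=[]
for n in ob:
    c,b,m,im=ob[n];o=im.clip(0,255).astype(np.uint8)[:,:,::-1].copy()
    for mm,col in((m,(0,255,0)),(silh(c,best.x,b),(0,0,255))):
        ct,_=cv2.findContours(mm,1,1);cv2.drawContours(o,ct,-1,col,1)
    v.append(cv2.resize(o,(400,400)))
cv2.imwrite("pics/fit2.png",np.hstack(v))
# bottle, prong heights
print("amber bottle",unproj(d["top"],[[410*.64,227*.64]],.05))
E
python3 fit.py
```

```text
0.6917856276920493 0.1483977908731377
['top'] [0.6927 0.1482 1.2107 0.0608] 69.36840759411092 0.19295348197082296
['scene'] [0.6864 0.1457 1.3846 0.0368] 79.33093649010279 0.10962139102612933
['top', 'scene'] [0.6894 0.1466 1.3241 0.0446] 75.86505120246456 0.32492147236442115
amber bottle [[ 0.76731925 -0.03804079  0.05      ]]
```

View pics/fit2.png

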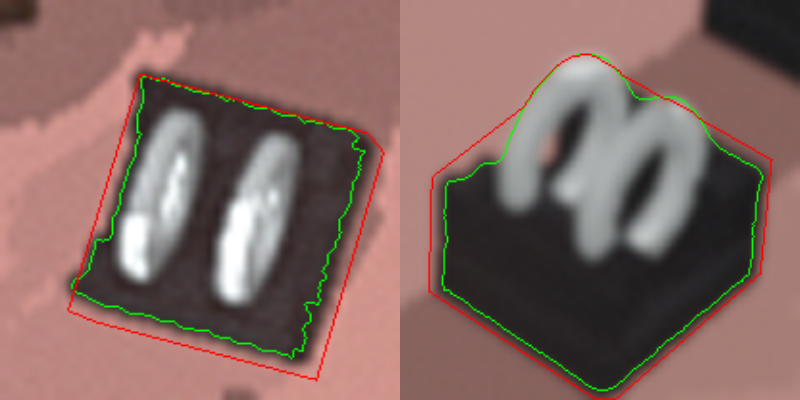

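Stand: the forks measure 94.8 mm apart (96 stated) and the scene reprojection agrees. Grip point ≈ (0.573, −0.286, 0.075), rod yaw ≈ 92.5°. Ring rack ≈ (0.690, 0.147), axis yaw ≈ 75°, hole centre z ≈ 0.045. Now I grasp the skewer.

```bash
cat >> h.py <<'E'
from scipy.spatial.transform import Rotation as Ro
def tool(deg):
    a=np.radians(deg);x=np.array([np.cos(a),np.sin(a),0]);z=np.array([0,0,-1.]);return Ro.from_matrix(np.c_[x,np.cross(z,x),z]).as_rotvec()
E
python3 - <<'E'
from h import *
from rig import manip as m
o=tool(92.5)
print(m.solve_ik([.573,-.2858,.19],o))
m.move_to([.573,-.2858,.19],o); print(m.get_time())
m.command_gripper(.045,80)
c=m.camera("wrist");cv2.imwrite("pics/w1.png",c["image"][:,:,::-1]);print(m.get_position())
m.servo_line([.573,-.2858,.078],rate=.08)
m.command_gripper(.0,80); print(m.get_width(),m.get_grip_force(),m.get_contact_force())
print(m.get_position(),m.get_time())
E
```

```text
[-0.48125533  0.51820978  1.63812592  0.          0.98525695 -0.52488856]
3.3583
[ 0.57301471 -0.28580303  0.19001229]
0.014868451312161747 78.07730555534363 [-0.47366997  0.08539386  1.88980201]
[ 0.57308121 -0.28589075  0.07836847] 5.8
```

View pics/w1.png

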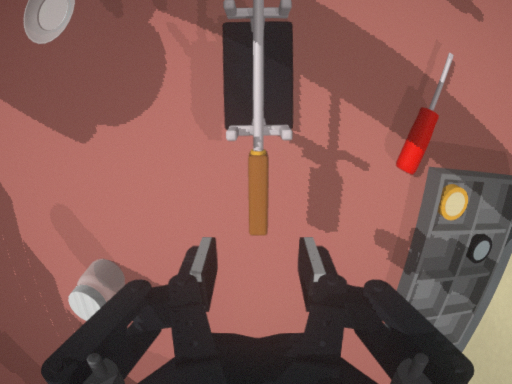

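The wrist view shows the skewer in line with the tool: handle at (258,152–235), rod straight up the image. The grip holds at 14.9 mm and 78 N. I lift and take a close look at the ring rack from above.

```bash
python3 - <<'E'
from h import *
from rig import manip as m
m.servo_line([.573,-.2858,.24],rate=.12)
a=np.radians(75);D=np.array([np.cos(a),np.sin(a),0]);p=np.array([.69,.147,.25])-.09*D
m.move_to(p,tool(75)); m.hold(.2)
P=m.get_position();R=m.get_ee_rot();c=m.camera("wrist");print(P,R,m.get_time(),m.get_width())
im=c["image"][:,:,::-1];cv2.imwrite("pics/w2.png",cv2.resize(im[0:220,130:390],None,fx=3,fy=3,interpolation=cv2.INTER_CUBIC)[:600,:])
c["P"]=P;c["R"]=R;pickle.dump(c,open("w2.pkl","wb"))
E
```

```text
[0.66671377 0.05882402 0.24994991] [-2.49384840e+00 -1.91056604e+00  2.73283041e-04] 8.8917 0.014742286547999169
```

View pics/w2.png

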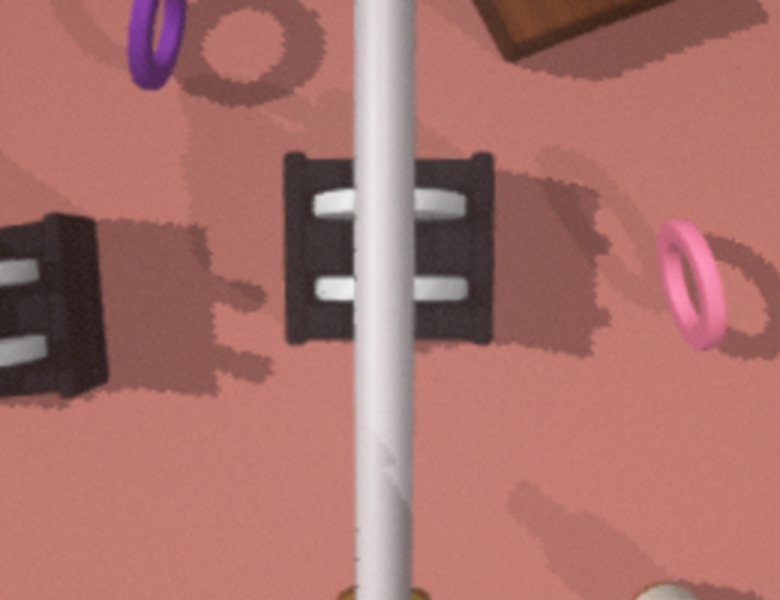

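The rack is square in this view: edges at 285/492, rings at rows 204 and 289 spanning 315–466, rod at 385. I refine its position and insert.

```bash
python3 - <<'E'
from h import *
from rig import manip as m
c=pickle.load(open("w2.pkl","rb"));R=Ro.from_rotvec(c["R"]).as_matrix()
def wp(uv,z):
    u,v=uv[0]/3-1/3+130-c["cx"],uv[1]/3-1/3-c["cy"];r=np.hypot(u,v);t=r/c["fx"]
    ray=np.array([u/r*np.sin(t),v/r*np.sin(t),np.cos(t)]);M=np.array(c["mount"])
    w=R@M[:3,:3]@ray;o=R@M[:3,3]+c["P"];return o+w*(z-o[2])/w[2]
e=[wp(p,.048) for p in((316,204),(466,204),(316,289),(467,289))]
print("widths",np.linalg.norm(e[0]-e[1]),np.linalg.norm(e[2]-e[3]))
b=(e[0]+e[1])/2;a=(e[2]+e[3])/2;print("rings",a,b,np.linalg.norm(a-b))
k=[wp(p,.044) for p in((285,155),(493,155),(287,342),(492,342))]
K=np.mean(k,0);print("rack",K,np.linalg.norm(k[0]-k[1]),np.linalg.norm(k[0]-k[2]))
x=(e[1]-e[0]+e[3]-e[2]);print("yaw",np.degrees(np.arctan2(x[1],x[0]))+90)
E
```

```text
widths 0.053095252793388364 0.053932068021025334
rings [0.69063238 0.13283639 0.048     ] [0.69847693 0.1627238  0.048     ] 0.03089974320680476
rack [0.69384005 0.14765847 0.044     ] 0.07450742685285262 0.06913470055782246
yaw 75.04512947635392
```

```bash
python3 - <<'E'
from h import *
from rig import manip as m
a=np.radians(75);D=np.array([np.cos(a),np.sin(a),0]);C=np.array([.6946,.1478,0]);o=tool(75)
q=C-.235*D
m.servo_line([*q[:2],.25],o,rate=.15)
m.servo_line([*q[:2],.0445],rate=.12)
f0=m.get_contact_force();print(f0,m.get_time())
for s in(.18,.14,.097):
    p=C-s*D;m.servo_line([*p[:2],.0445],rate=.06);print(s,m.get_contact_force()-f0,m.get_position(),m.get_time())
c=m.camera("scene");cv2.imwrite("pics/s2.png",cv2.resize(c["image"][170:300,220:394,::-1],None,fx=4,fy=4,interpolation=cv2.INTER_CUBIC))
E
```

```text
[-0.60544476 -0.2937782  -1.01341857] 11.85
0.18 [ 0.96611819 -0.00764263  0.88501788] [ 0.6479351  -0.02631249  0.04446312] 12.9167
0.14 [-0.74078385  0.28785095  0.43744899] [0.6582549  0.01259226 0.04442144] 13.7333
0.097 [0.27214059 0.82963309 0.13792455] [0.66936632 0.05404443 0.04443492] 14.6
```

View pics/s2.png

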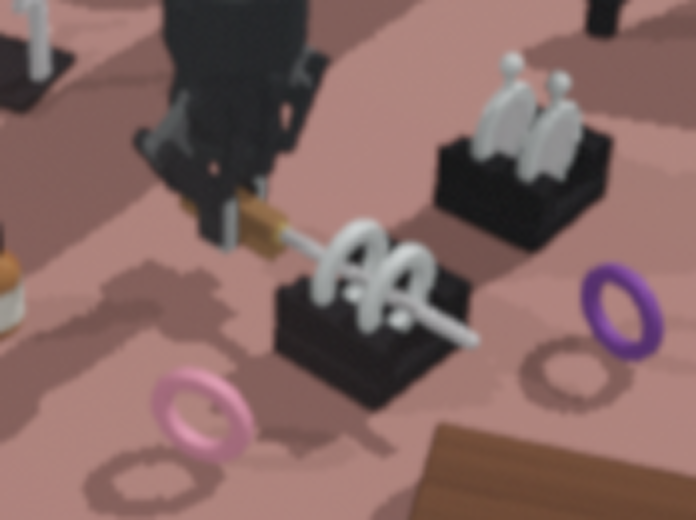

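The rod passes through both rings and its tip is out the far side at (475,340). I lift and carry it back slowly.

```bash
python3 - <<'E'
from h import *
from rig import manip as m
p=m.get_position()
m.servo_line([p[0],p[1],.10],rate=.04); m.servo_line([p[0],p[1],.19],rate=.07); print(m.get_time(),m.get_width())
m.hold(.3)
m.servo_line([.573,-.2858,.19],tool(92.5),rate=.09); m.hold(.4); print(m.get_time(),m.get_position())
c=m.camera("wrist");s=m.camera("scene")
a=c["image"][0:200,170:345,::-1];b=s["image"][90:210,140:260,::-1]
cv2.imwrite("pics/w3.png",np.hstack([cv2.resize(a,(394,450),interpolation=cv2.INTER_CUBIC),cv2.resize(b,(400,450),interpolation=cv2.INTER_CUBIC)]))
E
```

```text
17.625 0.01466687430178943
22.4 [ 0.5730177  -0.28580392  0.18999811]
```

View pics/w3.png

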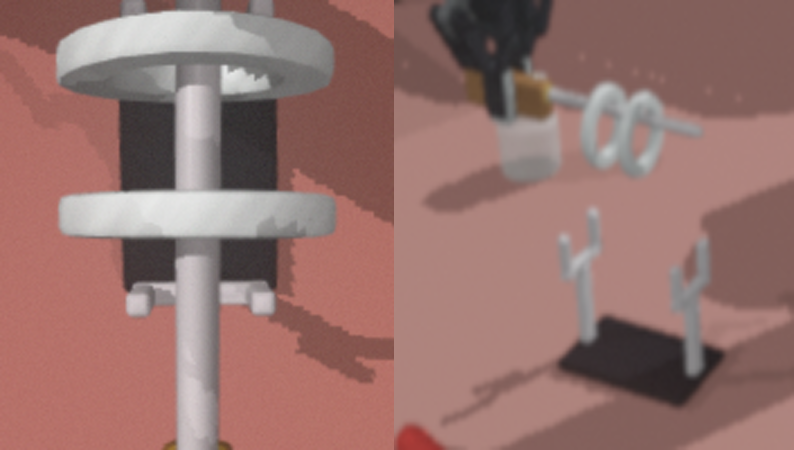

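Both rings hang mid-rod, the near one at wrist row 213 and the far one at row 50, with the forks below in line. I lower, release and retreat.

```bash
python3 - <<'E'
from h import *
from rig import manip as m
m.servo_line([.573,-.2858,.10],rate=.06); f0=m.get_contact_force()
m.servo_line([.573,-.2858,.079],rate=.025); print(f0,m.get_contact_force(),m.get_position())
m.command_gripper(.035,20); m.hold(.3)
m.servo_line([.573,-.2858,.19],rate=.08); m.hold(.5)
c=m.camera("wrist");s=m.camera("scene")
a=c["image"][0:260,140:375,::-1];b=s["image"][120:210,140:260,::-1]
cv2.imwrite("pics/w4.png",np.hstack([cv2.resize(a,(394,450),interpolation=cv2.INTER_CUBIC),cv2.resize(b,(400,300),interpolation=cv2.INTER_CUBIC).repeat(1,0) if 0 else cv2.copyMakeBorder(cv2.resize(b,(400,300),interpolation=cv2.INTER_CUBIC),0,150,0,0,0)]))
print(m.get_time())
E
```

```text
[ 0.23842511  0.10518065 -2.10009004] [-0.08977654 -0.79290595 -0.47484089] [ 0.57313607 -0.28587658  0.07910785]
27.9167
```

View pics/w4.png

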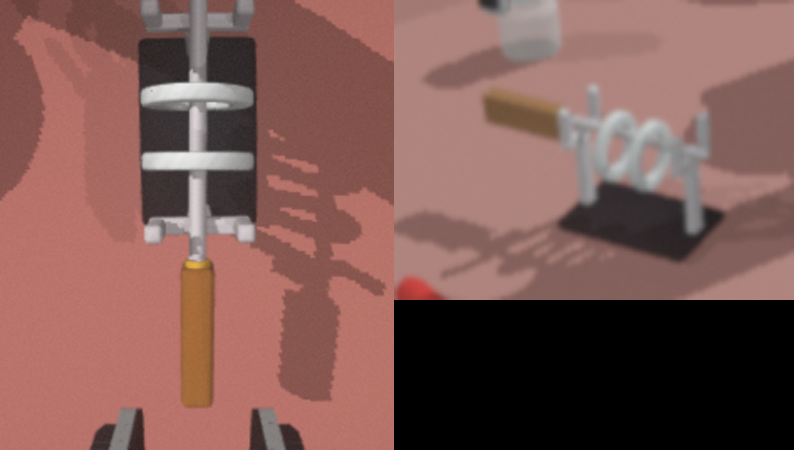

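The skewer rests across both forks, with its handle at the same rows as before (153–234). Both rings hang between the forks and the gripper is clear, so I hand the job in.

```bash
python3 -c "
from rig import manip as m
print(m.sign_off())"
```

```text
the job is handed in; nothing more can be done
None
```

The job is handed in after about 28 s of the 51 s allowed: both rings were threaded and lifted together, and the skewer lies released across both forks, handle outside and both rings hanging between them; the sign-off call gave no verdict.

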